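# Show the carver the next leaf and the chisel for it

### The arm

A 6-joint arm with a two-finger parallel gripper is mounted at the origin on the work surface. World frame = base frame: x ahead of the robot, y to its left, z up, the work surface at z = 0. Lengths are in m, angles in rad, forces in N, time in s.
With the tool pointing down it reaches from about 0.325 to 0.775 m from the base axis. Payload 9.3 kg.
Tool frame: the origin (TCP) lies at the very end of the fingers, on their centre line; the grasp point (between the pads) lies 19 mm behind it; z points along the fingers, y is the line along which they close (so a half turn about z gives the same grasp; the last joint's range is limited). The gripper opens to 85 mm and grips with 20 to 120 N. Pads are 22 mm wide; open, the fingers measure 114 mm over their backs; the gripper's body (76 mm by 85 mm) begins 54 mm behind the grasp point. The pads swing forward as they close: fully open they stand 13 mm farther back than shut.
Start: joints at [-1.42, 0.259, 0.021, 1.334, 0, 1.418], TCP at [0.165, -0.525, 0.231] pointing down, gripper open.
Joint ranges: [-3.04, 3.04], [-0.91, 1.82], [-1.04, 1.36], [-1.92, 1.95], [-1.52, 1.45], [-3.14, 3.14]. Speed limits (rad/s): [2.22, 2.22, 2.79, 3.14, 3.14, 3.14].

### API

Orientations are given as a unit quaternion [w, x, y, z].
In Python, from workcell import manip gives the robot as it stands.
- The arm moves only by the tool send_rows, never from a script. Its argument "series" is a list of rows, each an object with "translation": the shift along the tool's x, y, z scaled (see below), a list of three; "delta_rot": the turn, a rotation vector about the tool's x, y, z scaled (see below), a list of three; "fingers": the closure, from 0 (fully open) to 1 (shut). In form: [{"translation": [tx, ty, tz], "delta_rot": [wx, wy, wz], "fingers": fingers}, ...]. A call has exactly 8 rows; each row shifts and turns the commanded pose from where the row before left it, along the tool's axes as they then stand; what a row does not reach is not made up. The controller multiplies each number of a shift by 0.025 m and each number of a turn by 4 degrees. A row lasts 1/12 s, in which the tool goes at most 41.7 mm and 7.16 degrees, less where a joint would pass 70% of its speed; a pose out of reach is approached as far as the arm can. A call with a number of a shift or a turn outside -1 to 1 is refused whole. A call with a gripper value outside its range is refused whole. The fingers move at their own pace and stop on an object; "grip_force" is the grip in N (left out, the last holds). Time passes only in rows, so rows that do not move let the fingers close, or fill a call up. It gives the time, the measured TCP pose, the force, the opening and the grip force at its end, in the units of the state.
- manip.observe(): the state, without advancing time (a new reading comes with each control period).
- manip.capture(name): name is "scene" or "top" or "wrist"; returns a dict with "color" (400x640x3 uint8, red, green, blue), "depth" (400x640 float32, m along the optical axis (not along the pixel's ray), 0 where there is no reading), "fx", "fy", "cx", "cy" (pixels), "k1" (the pictures are not rectified: a ray, as slopes to the right and down, at radius r is drawn at 1 + k1 r^2 times it, then the intrinsics apply), "cam_to_world" (4x4, takes a point from camera to world coordinates). Camera axes: x right, y up, looking along -z (the intrinsics and any distortion apply to the point x, -y, -z); pixel columns grow to the right and rows downward; lengths in m; the calibration is good to about 2 mm. A picture is of the moment at which its call begins.
- manip.finish_job(): hands the job in; it is judged then, once.
The state is a dict: "time": time; "joints": joint angles; "dq": joint speeds; "tau": joint torques, N m; "ee_pos": TCP position; "tcp_rot": TCP orientation; "contact_force": force on the tool from outside, world axes, zero at the start; "wrist_torque": the same for the moment, N m; "opening": opening from 0.0 (shut) to 1.0 (fully open); "finger_force": force on a finger pad.
Only numpy, scipy, OpenCV 4.12 (cv2) and the standard library are available. Lean on these libraries where they do the work, as an engineer would, in place of code of your own. Each camera call takes 0.05 s, during which the arm holds its last target. There are 200 camera calls.

### The job

Show the apprentice carver what to do next by pointing from above, touching nothing: first bring the fingertips about 3 cm above the middle of the three-pointed leaf on the carved panel and stay there for about two seconds. Then bring them about 3 cm above the cutting edge of the chisel with the widest blade, stay there for about two seconds as well, and finish still pointing at it. Do not touch, move or pick up anything.

Things in the scene. Friction and masses are not known exactly. Their poses are not given: they have to be found in the camera images.
- leaf_three_middle (a point): Middle of the top of the three-pointed (ivy-like) carved leaf, the only leaf with three pointed lobes, about 92 mm across, light wood. The four leaves are fixed in relief, 8 mm high, on a wooden panel 270 x 310 mm and 25 mm thick with a 6 mm high border; the leaf tops are 33 mm above the table. Which leaf is in which quarter of the panel varies. Site z is up, x along the leaf's groove. A loose 165 mm pencil lies across the middle of the panel, between the leaves.
- leaf_heart_middle (a point): Middle of the top of the heart-shaped carved leaf, about 64 x 70 mm, 8 mm high, same wood.
- leaf_long_middle (a point): Middle of the top of the long narrow carved leaf, 110 x 28 mm, 8 mm high, same wood.
- leaf_oval_middle (a point): Middle of the top of the broad oval pointed carved leaf, 84 x 52 mm, 8 mm high, same wood.
- chisel_wide_edge (a point): Middle of the cutting edge (the free end of the blade) of the chisel with the widest blade, 42 mm wide. The three loose chisels are each 240 mm long (dark wooden handle 28 mm thick, then a steel blade), lie side by side about 80 mm apart in varying order on a plywood board, blades away from the robot, edges about 22 mm above the table. A small loose slip stone (45 x 16 x 10 mm) lies between two of the handles. Site x runs along the chisel from handle to edge, z is up.
- chisel_medium_edge (a point): Middle of the cutting edge of the chisel with a 20 mm wide blade, otherwise alike.
- chisel_narrow_edge (a point): Middle of the cutting edge of the chisel with a 9 mm wide blade, otherwise alike. Elsewhere on the bench: a round mallet standing on its head with its handle up (245 mm tall, beyond the panel and the tool board), a glue bottle (160 mm), a wax tin, an offcut block, an oilstone, a dust brush, and tool racks and a grinder at the table's edges, up to 220 mm tall; nothing in the space between and above the panel and the tool board stands higher than 50 mm.

How it is judged:
On the way, in this order (a step that is already met when the one before it is completed fails the run):
1. the hand points at the three-pointed leaf from just above and dwells (horizontal distance between the grasp point and leaf_three_middle below 0.025 m and z of the grasp point in the frame of leaf_three_middle between 0.022 and 0.085 m), for 1.5 s.
2. then it points at the cutting edge of the widest chisel from just above and dwells (horizontal distance between the grasp point and chisel_wide_edge below 0.025 m and z of the grasp point in the frame of chisel_wide_edge between 0.022 and 0.085 m), for 1.5 s.
At the end, for the whole second after the job is handed in: The point between the fingers is within 25 mm sideways of the middle of the widest chisel's cutting edge and 22 to 85 mm above it (fingertips a few mm to about 65 mm above), and none of the chisels has moved by 5 mm (all of step 2 and distance of each of chisel_wide_edge, chisel_medium_edge, chisel_narrow_edge from where it was at the start of the episode below 0.005 m); the robot touches nothing.
It fails at once if the robot touched something (contact force between any of the fingers, the arm and anything else above 0.5 N).
It fails at once if a chisel was moved or lifted (distance of any of chisel_wide_edge, chisel_medium_edge, chisel_narrow_edge from where it was at the start of the episode above 0.008 m).
It also fails if it takes over 42 s, if anything falls off the work surface, if the arm or the gripper's body presses on something with over 40 N, if the wrist force passes 120 N, or if a joint passes its speed limit or range.

## Working session

There is one attempt and no reset: what is moved stays moved. The work goes in short steps, Python scripts to look and compute and a tool call to move; the robot and the scene stay as the last step left them, time stands still between calls to the robot, and variables do not carry over. Pictures are saved under pics/ and viewed, at most 10 in all, crops included, and the job is handed in when it is done.

Besides the shell and the picture viewer there is one more tool, called after "Emit:" in YAML: its name, and indented under it one key for each argument. send_rows: Moves the arm, as the interface text tells. Its arguments: {"type":"object","properties":{"series":{"type":"array","items":{"type":"object","properties":{"translation":{"type":"array","items":{"type":"number"}},"delta_rot":{"type":"array","items":{"type":"number"}},"fingers":{"type":"number"}}}},"grip_force":{"type":"number"}},"required":["series"]}

```bash
mkdir -p pics
cat > h.py <<'E'
import numpy as np, cv2, pickle
def px2w(c,u,v,depth=None):
    x=(u-c['cx'])/c['fx']; y=(v-c['cy'])/c['fy']
    r=np.hypot(x,y); s=r
    for _ in range(20): s=r/(1+c['k1']*s*s)
    k=s/r if r>0 else 1
    d=c['depth'][int(round(v)),int(round(u))] if depth is None else depth
    p=np.array([x*k*d,-y*k*d,-d,1.])
    return (np.array(c['cam_to_world'])@p)[:3]
def save(n,im): cv2.imwrite('pics/'+n,im[:,:,::-1])
E
python3 - <<'E'
from workcell import manip
from h import *
c=manip.capture("top"); pickle.dump(c,open('top.pkl','wb')); save('top.png',c['color'])
s=manip.observe(); print(s['time'],s['ee_pos'],s['tcp_rot'],s['contact_force'],s['opening'])
E
```

```text
0.05 [ 0.16450214 -0.52455486  0.23067594] [-6.46907104e-04  9.88485625e-01  1.51313420e-01  9.62518326e-06] [-0.0879639   0.65849128 -0.43157513] 0.996716887749574
```

View pics/top.png

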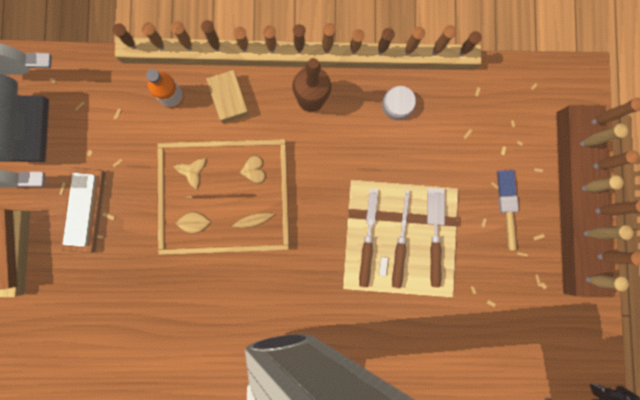

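The three-pointed leaf is at about (191,172) and the widest chisel's edge at about (437,189). I'll enlarge both.

Run:
```python
from h import *
c=pickle.load(open('top.pkl','rb'))
a=c['color'][145:205,160:225]; b=c['color'][175:235,355:465]
f=lambda i,k:cv2.resize(i,None,fx=k,fy=k,interpolation=cv2.INTER_CUBIC)
save('crop.png',np.vstack([np.pad(f(a,5),((0,0),(0,225),(0,0))),f(b,5)]))
for u,v in [(190,172),(188,173),(437,191),(437,189),(405,193),(374,193),(158,144),(288,249),(286,142),(437,260)]: print(u,v,px2w(c,u,v).round(4))
```

```text
190 172 [0.6158 0.2642 0.0339]
188 173 [0.6135 0.2692 0.0329]
437 191 [ 0.5775 -0.34    0.024 ]
437 189 [ 0.5827 -0.3406  0.0222]
405 193 [ 0.5719 -0.2615  0.0213]
374 193 [ 0.5713 -0.185   0.0198]
158 144 [0.6839 0.344  0.0311]
288 249 [0.4322 0.025  0.0296]
286 142 [7.002e-01 3.450e-02 1.000e-04]
437 260 [ 0.409  -0.3348  0.0331]
```

View pics/crop.png

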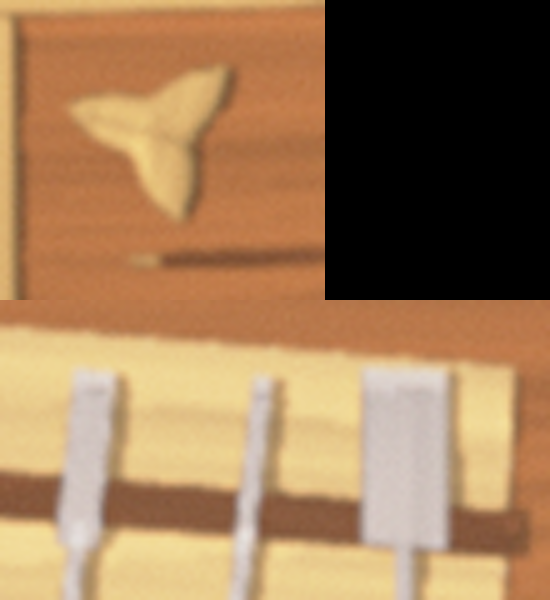

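Leaf middle is at about (192,170.6), at world (0.619, 0.259, 0.033). The edge middle is at (436.2,189), at (0.583, -0.339, 0.022), and the blade is 17 px wide, about 42 mm. Heights and radii (0.67 m) are consistent. To keep joint 6 in range I'll first turn the tool to yaw 90° (tool x = world y, tool y = world x).

Emit:
send_rows:
  series:
    - {"translation": [0, 0, 0], "delta_rot": [0, 0, -0.76], "fingers": 0.9}
    - {"translation": [0, 0, 0], "delta_rot": [0, 0, -0.76], "fingers": 0.9}
    - {"translation": [0, 0, 0], "delta_rot": [0, 0, -0.76], "fingers": 0.9}
    - {"translation": [0, 0, 0], "delta_rot": [0, 0, -0.76], "fingers": 0.9}
    - {"translation": [0, 0, 0], "delta_rot": [0, 0, -0.76], "fingers": 0.9}
    - {"translation": [0, 0, 0], "delta_rot": [0, 0, -0.76], "fingers": 0.9}
    - {"translation": [0, 0, 0], "delta_rot": [0, 0, -0.76], "fingers": 0.9}
    - {"translation": [0, 0, 0], "delta_rot": [0, 0, -0.76], "fingers": 0.9}

```text
time: 0.72
ee_pos: [0.1645, -0.5246, 0.2308]
tcp_rot: [-0.0, 0.934, 0.357, 0.0]
contact_force: [1.0, -0.3, 0.1]
opening: 0.102
finger_force: 0.0
```

Emit:
send_rows:
  series:
    - {"translation": [0, 0, 0], "delta_rot": [0, 0, -0.76], "fingers": 0.9}
    - {"translation": [0, 0, 0], "delta_rot": [0, 0, -0.76], "fingers": 0.9}
    - {"translation": [0, 0, 0], "delta_rot": [0, 0, -0.76], "fingers": 0.9}
    - {"translation": [0, 0, 0], "delta_rot": [0, 0, -0.76], "fingers": 0.9}
    - {"translation": [0, 0, 0], "delta_rot": [0, 0, -0.76], "fingers": 0.9}
    - {"translation": [0, 0, 0], "delta_rot": [0, 0, -0.76], "fingers": 0.9}
    - {"translation": [0, 0, 0], "delta_rot": [0, 0, -0.76], "fingers": 0.9}
    - {"translation": [0, 0, 0], "delta_rot": [0, 0, -0.76], "fingers": 0.9}

```text
time: 1.38
ee_pos: [0.1645, -0.5246, 0.2308]
tcp_rot: [-0.001, 0.838, 0.546, 0.0]
contact_force: [0.6, 0.6, -0.6]
opening: 0.097
finger_force: 0.0
```

Emit:
send_rows:
  series:
    - {"translation": [0, 0, 0], "delta_rot": [0, 0, -0.76], "fingers": 0.9}
    - {"translation": [0, 0, 0], "delta_rot": [0, 0, -0.76], "fingers": 0.9}
    - {"translation": [0, 0, 0], "delta_rot": [0, 0, -0.76], "fingers": 0.9}
    - {"translation": [0, 0, 0], "delta_rot": [0, 0, -0.76], "fingers": 0.9}
    - {"translation": [0, 0, 0], "delta_rot": [0, 0, -0.76], "fingers": 0.9}
    - {"translation": [0, 0, 0], "delta_rot": [0, 0, -0.76], "fingers": 0.9}
    - {"translation": [0, 0, 0], "delta_rot": [0, 0, -0.76], "fingers": 0.9}
    - {"translation": [0, 0, 0], "delta_rot": [0, 0, -0.76], "fingers": 0.9}

```text
time: 2.05
ee_pos: [0.1645, -0.5246, 0.2308]
tcp_rot: [-0.0, 0.704, 0.71, 0.0]
contact_force: [-0.1, 0.0, 0.1]
opening: 0.098
finger_force: 0.0
```

Emit:
send_rows:
  series:
    - {"translation": [0.4, 0.23, 0], "delta_rot": [0, 0, 0], "fingers": 0.9}
    - {"translation": [0.78, 0.45, 0], "delta_rot": [0, 0, 0], "fingers": 0.9}
    - {"translation": [0.78, 0.45, 0], "delta_rot": [0, 0, 0], "fingers": 0.9}
    - {"translation": [0.78, 0.45, 0], "delta_rot": [0, 0, 0], "fingers": 0.9}
    - {"translation": [0.78, 0.45, 0], "delta_rot": [0, 0, 0], "fingers": 0.9}
    - {"translation": [0.78, 0.45, 0], "delta_rot": [0, 0, 0], "fingers": 0.9}
    - {"translation": [0.78, 0.45, 0], "delta_rot": [0, 0, 0], "fingers": 0.9}
    - {"translation": [0.78, 0.45, 0], "delta_rot": [0, 0, 0], "fingers": 0.9}

```text
time: 2.72
ee_pos: [0.2485, -0.3758, 0.231]
tcp_rot: [-0.0, 0.706, 0.709, 0.0]
contact_force: [0.4, -1.0, -0.3]
opening: 0.098
finger_force: 0.0
```

Emit:
send_rows:
  series:
    - {"translation": [0.78, 0.45, 0], "delta_rot": [0, 0, 0], "fingers": 0.9}
    - {"translation": [0.78, 0.45, 0], "delta_rot": [0, 0, 0], "fingers": 0.9}
    - {"translation": [0.78, 0.45, 0], "delta_rot": [0, 0, 0], "fingers": 0.9}
    - {"translation": [0.78, 0.45, 0], "delta_rot": [0, 0, 0], "fingers": 0.9}
    - {"translation": [0.78, 0.45, 0], "delta_rot": [0, 0, 0], "fingers": 0.9}
    - {"translation": [0.78, 0.45, 0], "delta_rot": [0, 0, 0], "fingers": 0.9}
    - {"translation": [0.78, 0.45, 0], "delta_rot": [0, 0, 0], "fingers": 0.9}
    - {"translation": [0.78, 0.45, 0], "delta_rot": [0, 0, 0], "fingers": 0.9}

```text
time: 3.38
ee_pos: [0.3371, -0.2193, 0.2311]
tcp_rot: [-0.0, 0.706, 0.709, 0.0]
contact_force: [0.3, -0.3, 0.3]
opening: 0.099
finger_force: 0.0
```

Emit:
send_rows:
  series:
    - {"translation": [0.78, 0.45, 0], "delta_rot": [0, 0, 0], "fingers": 0.9}
    - {"translation": [0.78, 0.45, 0], "delta_rot": [0, 0, 0], "fingers": 0.9}
    - {"translation": [0.78, 0.45, 0], "delta_rot": [0, 0, 0], "fingers": 0.9}
    - {"translation": [0.78, 0.45, 0], "delta_rot": [0, 0, 0], "fingers": 0.9}
    - {"translation": [0.78, 0.45, 0], "delta_rot": [0, 0, 0], "fingers": 0.9}
    - {"translation": [0.78, 0.45, 0], "delta_rot": [0, 0, 0], "fingers": 0.9}
    - {"translation": [0.78, 0.45, 0], "delta_rot": [0, 0, 0], "fingers": 0.9}
    - {"translation": [0.78, 0.45, 0], "delta_rot": [0, 0, 0], "fingers": 0.9}

```text
time: 4.05
ee_pos: [0.4258, -0.0628, 0.2311]
tcp_rot: [-0.0, 0.705, 0.709, -0.0]
contact_force: [0.2, 0.5, -0.6]
opening: 0.101
finger_force: 0.0
```

Emit:
send_rows:
  series:
    - {"translation": [0.78, 0.45, 0], "delta_rot": [0, 0, 0], "fingers": 0.9}
    - {"translation": [0.78, 0.45, 0], "delta_rot": [0, 0, 0], "fingers": 0.9}
    - {"translation": [0.78, 0.45, 0], "delta_rot": [0, 0, 0], "fingers": 0.9}
    - {"translation": [0.78, 0.45, 0], "delta_rot": [0, 0, 0], "fingers": 0.9}
    - {"translation": [0.78, 0.45, 0], "delta_rot": [0, 0, 0], "fingers": 0.9}
    - {"translation": [0.78, 0.45, 0], "delta_rot": [0, 0, 0], "fingers": 0.9}
    - {"translation": [0.78, 0.45, 0], "delta_rot": [0, 0, 0], "fingers": 0.9}
    - {"translation": [0.78, 0.45, 0], "delta_rot": [0, 0, 0], "fingers": 0.9}

```text
time: 4.72
ee_pos: [0.5147, 0.0935, 0.2311]
tcp_rot: [-0.0, 0.705, 0.709, -0.0]
contact_force: [0.2, -0.5, 0.4]
opening: 0.097
finger_force: 0.0
```

Emit:
send_rows:
  series:
    - {"translation": [0.8, 0.5, 0], "delta_rot": [0, 0, 0], "fingers": 0.9}
    - {"translation": [0.9, 0.55, 0], "delta_rot": [0, 0, 0], "fingers": 0.9}
    - {"translation": [0.9, 0.55, 0], "delta_rot": [0, 0, 0], "fingers": 0.9}
    - {"translation": [0.9, 0.55, 0], "delta_rot": [0, 0, 0], "fingers": 0.9}
    - {"translation": [0.9, 0.55, 0], "delta_rot": [0, 0, 0], "fingers": 0.9}
    - {"translation": [0.9, 0.55, 0], "delta_rot": [0, 0, 0], "fingers": 0.9}
    - {"translation": [0.8, 0.5, 0], "delta_rot": [0, 0, 0], "fingers": 0.9}
    - {"translation": [0.4, 0.3, 0], "delta_rot": [0, 0, 0], "fingers": 0.9}

```text
time: 5.38
ee_pos: [0.6152, 0.2577, 0.2304]
tcp_rot: [-0.001, 0.705, 0.709, -0.0]
contact_force: [-0.1, 0.2, 0.0]
opening: 0.099
finger_force: 0.0
```

Emit:
send_rows:
  series:
    - {"translation": [0, 0, 0.4], "delta_rot": [0, 0, 0], "fingers": 0.9}
    - {"translation": [0, 0, 0.6], "delta_rot": [0, 0, 0], "fingers": 0.9}
    - {"translation": [0, 0, 0.6], "delta_rot": [0, 0, 0], "fingers": 0.9}
    - {"translation": [0, 0, 0.6], "delta_rot": [0, 0, 0], "fingers": 0.9}
    - {"translation": [0, 0, 0.6], "delta_rot": [0, 0, 0], "fingers": 0.9}
    - {"translation": [0, 0, 0.6], "delta_rot": [0, 0, 0], "fingers": 0.9}
    - {"translation": [0, 0, 0.4], "delta_rot": [0, 0, 0], "fingers": 0.9}
    - {"translation": [0, 0, 0.2], "delta_rot": [0, 0, 0], "fingers": 0.9}

```text
time: 6.05
ee_pos: [0.6138, 0.2545, 0.1294]
tcp_rot: [-0.001, 0.705, 0.709, -0.001]
contact_force: [-0.1, -0.1, -0.0]
opening: 0.103
finger_force: 0.0
```

Run:
```python
from workcell import manip
from h import *
c=manip.capture("top"); a=manip.capture("wrist")
save('chk.png',np.hstack([cv2.resize(c['color'][120:270,140:300],(400,375)),cv2.resize(a['color'],(400,250),interpolation=cv2.INTER_AREA)[[*range(250)]+[0]*125]]))
s=manip.observe(); print(s['time'],s['ee_pos'],s['contact_force'],s['joints'])
```

```text
6.15 [0.6145053  0.25472023 0.13043439] [-0.04105252  0.19197298 -0.21656709] [ 2.66950722e-01  4.95656369e-01  1.30158007e-01  1.20700604e+00
 -1.09665498e-05  1.83206508e+00]
```

View pics/chk.png

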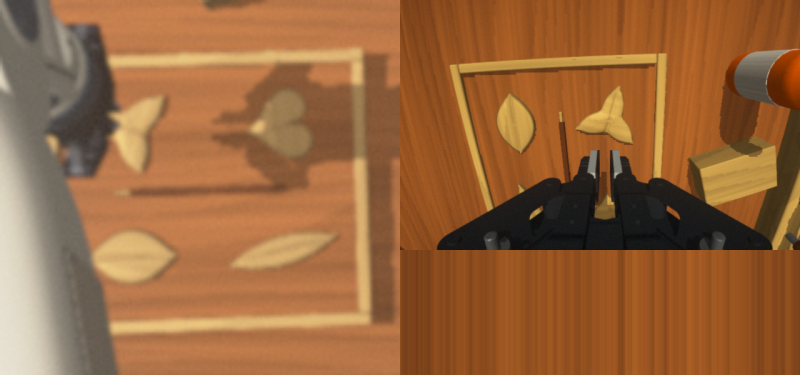

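The leaf is clear of the gripper in both views: wrist picture about (328,189). I'll cross-check its position from the wrist camera.

Run:
```python
from workcell import manip
from h import *
c=manip.capture("wrist")
for u,v in [(328,189),(355,140),(283,208),(367,228)]: print(px2w(c,u,v).round(4))
```

```text
[0.6141 0.2653 0.0329]
[0.6352 0.3037 0.0254]
[0.5761 0.2464 0.0255]
[0.6473 0.2309 0.0307]
```

Two cameras agree: leaf middle is about (0.617, 0.261, 0.033). I'll lower to TCP z ≈ 0.063 and dwell.

Emit:
send_rows:
  series:
    - {"translation": [0.2, 0.1, 0.3], "delta_rot": [0, 0, 0], "fingers": 0.9}
    - {"translation": [0, 0, 0.4], "delta_rot": [0, 0, 0], "fingers": 0.9}
    - {"translation": [0, 0, 0.4], "delta_rot": [0, 0, 0], "fingers": 0.9}
    - {"translation": [0, 0, 0.4], "delta_rot": [0, 0, 0], "fingers": 0.9}
    - {"translation": [0, 0, 0.4], "delta_rot": [0, 0, 0], "fingers": 0.9}
    - {"translation": [0, 0, 0.4], "delta_rot": [0, 0, 0], "fingers": 0.9}
    - {"translation": [0, 0, 0.3], "delta_rot": [0, 0, 0], "fingers": 0.9}
    - {"translation": [0, 0, 0.1], "delta_rot": [0, 0, 0], "fingers": 0.9}

```text
time: 6.87
ee_pos: [0.6171, 0.2599, 0.0619]
tcp_rot: [-0.001, 0.705, 0.709, -0.001]
contact_force: [-0.3, -0.4, 0.9]
opening: 0.1
finger_force: 0.0
```

Emit:
send_rows:
  series:
    - {"translation": [0, 0, 0], "delta_rot": [0, 0, 0], "fingers": 0.9}
    - {"translation": [0, 0, 0], "delta_rot": [0, 0, 0], "fingers": 0.9}
    - {"translation": [0, 0, 0], "delta_rot": [0, 0, 0], "fingers": 0.9}
    - {"translation": [0, 0, 0], "delta_rot": [0, 0, 0], "fingers": 0.9}
    - {"translation": [0, 0, 0], "delta_rot": [0, 0, 0], "fingers": 0.9}
    - {"translation": [0, 0, 0], "delta_rot": [0, 0, 0], "fingers": 0.9}
    - {"translation": [0, 0, 0], "delta_rot": [0, 0, 0], "fingers": 0.9}
    - {"translation": [0, 0, 0], "delta_rot": [0, 0, 0], "fingers": 0.9}

```text
time: 7.53
ee_pos: [0.6178, 0.2601, 0.0639]
tcp_rot: [0.0, 0.705, 0.709, 0.0]
contact_force: [-0.5, -0.4, 0.3]
opening: 0.099
finger_force: 0.0
```

Emit:
send_rows:
  series:
    - {"translation": [0, 0, 0], "delta_rot": [0, 0, 0], "fingers": 0.9}
    - {"translation": [0, 0, 0], "delta_rot": [0, 0, 0], "fingers": 0.9}
    - {"translation": [0, 0, 0], "delta_rot": [0, 0, 0], "fingers": 0.9}
    - {"translation": [0, 0, 0], "delta_rot": [0, 0, 0], "fingers": 0.9}
    - {"translation": [0, 0, 0], "delta_rot": [0, 0, 0], "fingers": 0.9}
    - {"translation": [0, 0, 0], "delta_rot": [0, 0, 0], "fingers": 0.9}
    - {"translation": [0, 0, 0], "delta_rot": [0, 0, 0], "fingers": 0.9}
    - {"translation": [0, 0, 0], "delta_rot": [0, 0, 0], "fingers": 0.9}

```text
time: 8.2
ee_pos: [0.6178, 0.2601, 0.0638]
tcp_rot: [0.0, 0.705, 0.709, 0.0]
contact_force: [-0.1, -0.5, -0.2]
opening: 0.105
finger_force: 0.0
```

Emit:
send_rows:
  series:
    - {"translation": [0, 0, 0], "delta_rot": [0, 0, 0], "fingers": 0.9}
    - {"translation": [0, 0, 0], "delta_rot": [0, 0, 0], "fingers": 0.9}
    - {"translation": [0, 0, 0], "delta_rot": [0, 0, 0], "fingers": 0.9}
    - {"translation": [0, 0, 0], "delta_rot": [0, 0, 0], "fingers": 0.9}
    - {"translation": [0, 0, 0], "delta_rot": [0, 0, 0], "fingers": 0.9}
    - {"translation": [0, 0, 0], "delta_rot": [0, 0, 0], "fingers": 0.9}
    - {"translation": [0, 0, 0], "delta_rot": [0, 0, 0], "fingers": 0.9}
    - {"translation": [0, 0, 0], "delta_rot": [0, 0, 0], "fingers": 0.9}

```text
time: 8.87
ee_pos: [0.6178, 0.2601, 0.0638]
tcp_rot: [-0.0, 0.705, 0.709, -0.0]
contact_force: [0.1, 0.3, 0.3]
opening: 0.097
finger_force: 0.0
```

Emit:
send_rows:
  series:
    - {"translation": [0, 0, 0], "delta_rot": [0, 0, 0], "fingers": 0.9}
    - {"translation": [0, 0, 0], "delta_rot": [0, 0, 0], "fingers": 0.9}
    - {"translation": [0, 0, 0], "delta_rot": [0, 0, 0], "fingers": 0.9}
    - {"translation": [0, 0, -0.4], "delta_rot": [0, 0, 0], "fingers": 0.9}
    - {"translation": [0, 0, -0.8], "delta_rot": [0, 0, 0], "fingers": 0.9}
    - {"translation": [0, 0, -0.8], "delta_rot": [0, 0, 0], "fingers": 0.9}
    - {"translation": [0, 0, -0.8], "delta_rot": [0, 0, 0], "fingers": 0.9}
    - {"translation": [0, 0, -0.8], "delta_rot": [0, 0, 0], "fingers": 0.9}

```text
time: 9.53
ee_pos: [0.6177, 0.2601, 0.1556]
tcp_rot: [0.0, 0.705, 0.709, 0.0]
contact_force: [0.7, 0.0, 0.6]
opening: 0.096
finger_force: 0.0
```

Leaf dwell lasted over 2.2 s. Now the traverse to the wide chisel.

Emit:
send_rows:
  series:
    - {"translation": [-0.4, -0.05, 0], "delta_rot": [0, 0, 0], "fingers": 0.9}
    - {"translation": [-0.8, -0.05, 0], "delta_rot": [0, 0, 0], "fingers": 0.9}
    - {"translation": [-0.8, -0.05, 0], "delta_rot": [0, 0, 0], "fingers": 0.9}
    - {"translation": [-0.8, -0.05, 0], "delta_rot": [0, 0, 0], "fingers": 0.9}
    - {"translation": [-0.8, -0.05, 0], "delta_rot": [0, 0, 0], "fingers": 0.9}
    - {"translation": [-0.8, -0.05, 0], "delta_rot": [0, 0, 0], "fingers": 0.9}
    - {"translation": [-0.8, -0.05, 0], "delta_rot": [0, 0, 0], "fingers": 0.9}
    - {"translation": [-0.8, -0.05, 0], "delta_rot": [0, 0, 0], "fingers": 0.9}

```text
time: 10.2
ee_pos: [0.6084, 0.1088, 0.154]
tcp_rot: [0.0, 0.705, 0.709, -0.0]
contact_force: [1.0, 0.1, -0.0]
opening: 0.102
finger_force: 0.0
```

Emit:
send_rows:
  series:
    - {"translation": [-0.8, -0.05, 0], "delta_rot": [0, 0, 0], "fingers": 0.9}
    - {"translation": [-0.8, -0.05, 0], "delta_rot": [0, 0, 0], "fingers": 0.9}
    - {"translation": [-0.8, -0.05, 0], "delta_rot": [0, 0, 0], "fingers": 0.9}
    - {"translation": [-0.8, -0.05, 0], "delta_rot": [0, 0, 0], "fingers": 0.9}
    - {"translation": [-0.8, -0.05, 0], "delta_rot": [0, 0, 0], "fingers": 0.9}
    - {"translation": [-0.8, -0.05, 0], "delta_rot": [0, 0, 0], "fingers": 0.9}
    - {"translation": [-0.8, -0.05, 0], "delta_rot": [0, 0, 0], "fingers": 0.9}
    - {"translation": [-0.8, -0.05, 0], "delta_rot": [0, 0, 0], "fingers": 0.9}

```text
time: 10.87
ee_pos: [0.5993, -0.0512, 0.154]
tcp_rot: [0.0, 0.705, 0.709, -0.0]
contact_force: [0.5, 0.5, 1.1]
opening: 0.1
finger_force: 0.0
```

Emit:
send_rows:
  series:
    - {"translation": [-0.8, -0.05, 0], "delta_rot": [0, 0, 0], "fingers": 0.9}
    - {"translation": [-0.8, -0.05, 0], "delta_rot": [0, 0, 0], "fingers": 0.9}
    - {"translation": [-0.8, -0.05, 0], "delta_rot": [0, 0, 0], "fingers": 0.9}
    - {"translation": [-0.8, -0.05, 0], "delta_rot": [0, 0, 0], "fingers": 0.9}
    - {"translation": [-0.8, -0.05, 0], "delta_rot": [0, 0, 0], "fingers": 0.9}
    - {"translation": [-0.8, -0.05, 0], "delta_rot": [0, 0, 0], "fingers": 0.9}
    - {"translation": [-0.8, -0.05, 0], "delta_rot": [0, 0, 0], "fingers": 0.9}
    - {"translation": [-0.8, -0.05, 0], "delta_rot": [0, 0, 0], "fingers": 0.9}

```text
time: 11.53
ee_pos: [0.5903, -0.2112, 0.154]
tcp_rot: [0.0, 0.705, 0.709, -0.0]
contact_force: [0.8, -0.7, 0.6]
opening: 0.098
finger_force: 0.0
```

Emit:
send_rows:
  series:
    - {"translation": [-0.8, -0.05, 0], "delta_rot": [0, 0, 0], "fingers": 0.9}
    - {"translation": [-0.8, -0.05, 0], "delta_rot": [0, 0, 0], "fingers": 0.9}
    - {"translation": [-0.8, -0.05, 0], "delta_rot": [0, 0, 0], "fingers": 0.9}
    - {"translation": [-0.8, -0.05, 0], "delta_rot": [0, 0, 0], "fingers": 0.9}
    - {"translation": [-0.8, -0.05, 0], "delta_rot": [0, 0, 0], "fingers": 0.9}
    - {"translation": [-0.6, -0.05, 0], "delta_rot": [0, 0, 0], "fingers": 0.9}
    - {"translation": [-0.2, 0, 0], "delta_rot": [0, 0, 0], "fingers": 0.9}
    - {"translation": [0, 0, 0], "delta_rot": [0, 0, 0], "fingers": 0.9}

```text
time: 12.2
ee_pos: [0.5837, -0.3312, 0.1535]
tcp_rot: [-0.0, 0.705, 0.709, -0.0]
contact_force: [0.8, 0.9, 0.7]
opening: 0.099
finger_force: 0.0
```

Run:
```python
from workcell import manip
from h import *
c=manip.capture("wrist"); pickle.dump(c,open('w2.pkl','wb'))
save('w2.png',c['color'])
s=manip.observe(); print(s['time'],s['ee_pos'],s['tcp_rot'])
```

```text
12.25 [ 0.58380512 -0.33017453  0.15361217] [-2.60563272e-04  7.05124232e-01  7.09083736e-01  6.29577697e-05]
```

View pics/w2.png

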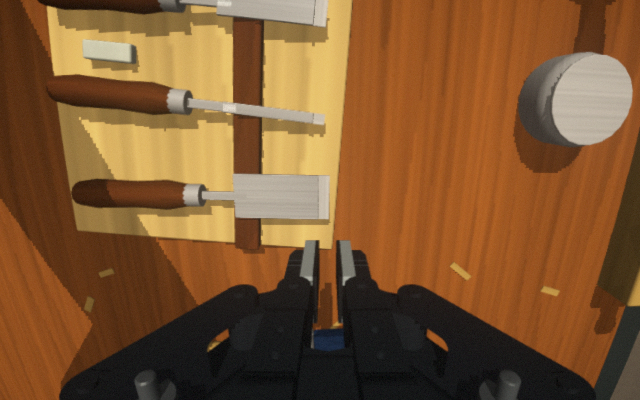

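The wide chisel's edge spans roughly (327,176)–(327,220), its middle at about (328,198). Check by numbers.

Run:
```python
from h import *
c=pickle.load(open('w2.pkl','rb'))
for u,v in [(327,198),(325,198),(325,177),(325,218),(323,119),(322,24),(322,2)]: print(u,v,px2w(c,u,v).round(4))
```

```text
327 198 [ 0.5826 -0.3385  0.0216]
325 198 [ 0.5808 -0.3382  0.0228]
325 177 [ 0.5807 -0.3185  0.022 ]
325 218 [ 0.5808 -0.3582  0.0219]
323 119 [ 0.5788 -0.2672  0.0231]
322 24 [ 0.5778 -0.1925  0.0232]
322 2 [ 0.5777 -0.176   0.0221]
```

Edge middle is (0.583, -0.3385, 0.022), matching the top view. Lower to TCP z ≈ 0.052 and dwell.

Emit:
send_rows:
  series:
    - {"translation": [-0.3, 0, 0.3], "delta_rot": [0, 0, 0], "fingers": 0.9}
    - {"translation": [0, 0, 0.7], "delta_rot": [0, 0, 0], "fingers": 0.9}
    - {"translation": [0, 0, 0.7], "delta_rot": [0, 0, 0], "fingers": 0.9}
    - {"translation": [0, 0, 0.7], "delta_rot": [0, 0, 0], "fingers": 0.9}
    - {"translation": [0, 0, 0.6], "delta_rot": [0, 0, 0], "fingers": 0.9}
    - {"translation": [0, 0, 0.5], "delta_rot": [0, 0, 0], "fingers": 0.9}
    - {"translation": [0, 0, 0.4], "delta_rot": [0, 0, 0], "fingers": 0.9}
    - {"translation": [0, 0, 0.1], "delta_rot": [0, 0, 0], "fingers": 0.9}

```text
time: 12.92
ee_pos: [0.5835, -0.3365, 0.0517]
tcp_rot: [-0.001, 0.705, 0.71, -0.0]
contact_force: [-0.4, -0.6, -0.1]
opening: 0.102
finger_force: 0.0
```

Emit:
send_rows:
  series:
    - {"translation": [0, 0, 0], "delta_rot": [0, 0, 0], "fingers": 0.9}
    - {"translation": [0, 0, 0], "delta_rot": [0, 0, 0], "fingers": 0.9}
    - {"translation": [0, 0, 0], "delta_rot": [0, 0, 0], "fingers": 0.9}
    - {"translation": [0, 0, 0], "delta_rot": [0, 0, 0], "fingers": 0.9}
    - {"translation": [0, 0, 0], "delta_rot": [0, 0, 0], "fingers": 0.9}
    - {"translation": [0, 0, 0], "delta_rot": [0, 0, 0], "fingers": 0.9}
    - {"translation": [0, 0, 0], "delta_rot": [0, 0, 0], "fingers": 0.9}
    - {"translation": [0, 0, 0], "delta_rot": [0, 0, 0], "fingers": 0.9}

```text
time: 13.58
ee_pos: [0.5841, -0.3377, 0.0539]
tcp_rot: [0.0, 0.705, 0.709, 0.0]
contact_force: [-1.0, 0.4, 0.3]
opening: 0.1
finger_force: 0.0
```

Emit:
send_rows:
  series:
    - {"translation": [0, 0, 0], "delta_rot": [0, 0, 0], "fingers": 0.9}
    - {"translation": [0, 0, 0], "delta_rot": [0, 0, 0], "fingers": 0.9}
    - {"translation": [0, 0, 0], "delta_rot": [0, 0, 0], "fingers": 0.9}
    - {"translation": [0, 0, 0], "delta_rot": [0, 0, 0], "fingers": 0.9}
    - {"translation": [0, 0, 0], "delta_rot": [0, 0, 0], "fingers": 0.9}
    - {"translation": [0, 0, 0], "delta_rot": [0, 0, 0], "fingers": 0.9}
    - {"translation": [0, 0, 0], "delta_rot": [0, 0, 0], "fingers": 0.9}
    - {"translation": [0, 0, 0], "delta_rot": [0, 0, 0], "fingers": 0.9}

```text
time: 14.25
ee_pos: [0.5841, -0.3376, 0.0538]
tcp_rot: [0.0, 0.705, 0.709, 0.0]
contact_force: [1.0, 0.4, -0.1]
opening: 0.099
finger_force: 0.0
```

Emit:
send_rows:
  series:
    - {"translation": [0, 0, 0], "delta_rot": [0, 0, 0], "fingers": 0.9}
    - {"translation": [0, 0, 0], "delta_rot": [0, 0, 0], "fingers": 0.9}
    - {"translation": [0, 0, 0], "delta_rot": [0, 0, 0], "fingers": 0.9}
    - {"translation": [0, 0, 0], "delta_rot": [0, 0, 0], "fingers": 0.9}
    - {"translation": [0, 0, 0], "delta_rot": [0, 0, 0], "fingers": 0.9}
    - {"translation": [0, 0, 0], "delta_rot": [0, 0, 0], "fingers": 0.9}
    - {"translation": [0, 0, 0], "delta_rot": [0, 0, 0], "fingers": 0.9}
    - {"translation": [0, 0, 0], "delta_rot": [0, 0, 0], "fingers": 0.9}

```text
time: 14.92
ee_pos: [0.5841, -0.3377, 0.0538]
tcp_rot: [0.0, 0.705, 0.709, 0.0]
contact_force: [-0.0, -0.3, -0.1]
opening: 0.1
finger_force: 0.0
```

Emit:
send_rows:
  series:
    - {"translation": [0, 0, 0], "delta_rot": [0, 0, 0], "fingers": 0.9}
    - {"translation": [0, 0, 0], "delta_rot": [0, 0, 0], "fingers": 0.9}
    - {"translation": [0, 0, 0], "delta_rot": [0, 0, 0], "fingers": 0.9}
    - {"translation": [0, 0, 0], "delta_rot": [0, 0, 0], "fingers": 0.9}
    - {"translation": [0, 0, 0], "delta_rot": [0, 0, 0], "fingers": 0.9}
    - {"translation": [0, 0, 0], "delta_rot": [0, 0, 0], "fingers": 0.9}
    - {"translation": [0, 0, 0], "delta_rot": [0, 0, 0], "fingers": 0.9}
    - {"translation": [0, 0, 0], "delta_rot": [0, 0, 0], "fingers": 0.9}

```text
time: 15.58
ee_pos: [0.5841, -0.3376, 0.0538]
tcp_rot: [0.0, 0.705, 0.709, 0.0]
contact_force: [-1.2, -0.7, 0.1]
opening: 0.105
finger_force: 0.0
```

```bash
python3 -c "
from workcell import manip
print(manip.finish_job())"
```

```text
the job is handed in; nothing more can be done
None
```

I handed the job in after pointing about 3 cm above the three-pointed leaf and then the widest chisel's edge, over 2 s at each and with no sign of contact. The arm is still pointing at the edge; the hand-in returned no verdict.

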